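Restock the freshener vendor and hold the torch on its lock

ROBOT

A 7-joint arm with a two-finger parallel gripper is mounted at the origin on the work surface. World frame = base frame: x ahead of the robot, y to its left, z up, the work surface at z = 0. Lengths are in m, angles in rad, forces in N, time in s.
With the tool pointing down it reaches from about 0.4 to 0.85 m from the base axis. Payload 4.5 kg.
Tool frame: the origin (TCP) lies where the fingers leave the gripper's body, on its centre line; the fingertips stand 64 mm ahead of it and the grasp point (between the pads) lies 45 mm ahead of it; z points along the fingers, y is the line along which they close (so a half turn about z gives the same grasp; the last joint's range is limited). The gripper opens to 88 mm and grips with 3 to 60 N. Pads are 18 mm wide; open, the fingers measure 123 mm over their backs; the gripper's body (75 mm by 187 mm) begins 45 mm behind the grasp point.
Start: joints at [1.214, 0.689, -0.195, 1.565, 0.157, 0.902, -0.215], TCP at [0.238, -0.578, 0.303] pointing down, gripper open.
Joint ranges: [-3.01, 3.01], [-0.46, 2.08], [-1.47, 1.51], [0.13, 2.56], [-1, 4.14], [0.04, 2.09], [-2.66, 2.66]. Speed limits (rad/s): [2.57, 2.57, 3.14, 3.14, 3.14, 3.14, 3.14].

INTERFACE

Orientations are given as a unit quaternion [x, y, z, w].
In Python, from plant import r gives the robot as it stands.
- The arm moves only by the tool play_rows, never from a script. Its arguments are lists of equal length, an entry for each row: "translation": the shift along the tool's x, y, z in m, a list of three; "delta_rot": the turn, a rotation vector about the tool's x, y, z in degrees, a list of three; "grip": the opening, from -1 (shut) to 1 (fully open). In form: {"translation": [[x, y, z], ...], "delta_rot": [[rx, ry, rz], ...], "grip": [grip, ...]}. A call has 1 to 20 rows; each row shifts and turns the commanded pose from where the row before left it, along the tool's axes as they then stand; what a row does not reach is not made up. A row lasts 1/8 s, in which the tool goes at most 62.5 mm and 10.7 degrees, less where a joint would pass 70% of its speed; a pose out of reach is approached as far as the arm can. A call with a gripper value outside its range is refused whole. The fingers move at their own pace and stop on an object; "squeeze" is the grip in N (left out, the last holds). Time passes only in rows, so rows that do not move let the fingers close. It gives the time, the measured TCP pose, the force, the opening and the grip force at its end, in the units of the state.
- r.get_state(): the state, without advancing time (a new reading comes with each control period).
- r.snapshot(name): name is "scene" or "side" or "wrist"; returns the picture (384x512x3 uint8, blue, green, red); there is no depth.
- r.get_calibration(name): a dict with "intrinsics" (3x3 intrinsics, pixels), "eye" and "rotation" of the camera in the world. Camera axes: x right, y up, looking along -z (the intrinsics and any distortion apply to the point x, -y, -z); pixel columns grow to the right and rows downward; lengths in m; the calibration is good to about 2 mm. A picture is of the moment at which its call begins: read the wrist's pose just before it. get_calibration takes no time and is no camera call; for the wrist camera it gives the pose at the moment of the call.
- r.finish_job(): hands the job in; it is judged then, once.
Trained networks look in the newest picture that a camera, given by its name, has taken for a name from the list of things; names that differ only in an ending like _2 or _b are one class to them, and where a whole thing is asked for, a point or a joint stands for the part that bears it (a point fixed in the world has none). Each returns a list of dicts, best first, with "confidence" (0 to 1); they miss things now and then, are a little off and sometimes report something else, mostly with a low value. They report only what shows in the picture. A call takes as long as a camera call. They do not tell look-alikes from the thing itself.
- r.look_for(camera, target): "point" ([x, y, z] in m, in world coordinates, good to about 4 mm: the middle of the surface that is visible of it).
- r.silhouettes(camera, target): "pixels" (384x512 bool, what is visible of it).
The state is a dict: "clock": time; "q": joint angles; "qd": joint speeds; "joint_torque": joint torques, N m; "tool_pos": TCP position; "eef_rot": TCP orientation; "contact_force": force on the tool from outside, world axes, zero at the start; "moment": the same for the moment, N m; "opening": opening from 0.0 (shut) to 1.0 (fully open); "finger_force": force on a finger pad.
Only numpy, scipy, OpenCV 4.12 (cv2) and the standard library are available. Lean on these libraries where they do the work, as an engineer would, in place of code of your own. Each camera call takes 0.05 s, during which the arm holds its last target. There are 200 camera calls.

TASK

Slide the loaded tray of orange scent capsules along the counter and fully home into the bay of the red vending unit. Then draw the yellow torch up out of its holster, tip it over until it lies nearer level than upright, and hold it still in the air in front of the unit, slanting down with its lamp aimed at the brass lock beside the bay from some 10 to 15 cm away, so that I can see to turn the key. Finish while still holding the torch there, keep the capsules in their tray, and leave the other things on the counter where they are.

Things in the scene. Friction and masses are not known exactly. Their poses are not given: they have to be found in the camera images.
- unit: red steel freshener vending unit, fixed, 234 wide, 200 deep (x), standing to the left or right, up to 7 degrees askew. Origin: on the counter at the middle of the bay's mouth, in the plane of the front face; x points straight into the bay (away from the robot), y left, z up. Front face: y -140 to +94. The roof over the bay is 72 high for the first 90 mm of depth, the head behind it 132.
- mouth (a point): middle of the bay's mouth on the counter (same point and axes as unit). The bay has no floor: the tray slides on the counter itself. It is 136 mm wide (y -68 to +68) and 62 high, the sides flared to 148 at the mouth over the first 15 mm, with a firm stop 124 mm in.
- lock (a point): face of the brass cam lock (26 mm across, on a black square, standing 8 mm proud) on a panel that slopes back at 45 degrees, facing the robot and up, from the unit's front face, to the right of the bay: at x +16, y -107, z 56 mm in the unit's frame.
- tray: grey plastic stock tray, 120 long (x), 130 wide (y), 24 high, four pockets, with its load about 0.5 kg; it rests on the counter in front of the bay, up to 0.2 rad askew to it. Origin: centre of its underside; x points towards the bay end, z up. Fully home, its origin lies 64 mm inside the mouth (unit x +64, y 0), its front wall 4 mm behind the unit's face and only the pull sticking out.
- pull (a point): grip point of the tray's black fin pull, an upright plate 12 mm thick (y), sticking 48 mm out from the tray's front wall towards the robot (tray x -108 to -60) and reaching from 4 to 40 mm above the counter. This point is at x -85, y 0, z 30 mm in the tray's frame. The pull is rigid with the tray.
- torch: yellow and black torch, 150 long, about 0.2 kg, standing lamp down in its holster. Origin: centre of the lamp's glass at the lower end; z runs from the lamp to the tail, so the lamp shines along -z. Head 42 mm across up to z 34, tapering to a round 30 mm barrel from z 50 to the tail at z 150. Centre of mass at about z 60. Round: its turn about its own axis does not matter.
- holster: fixed black tubular holster, upright, 56 mm outside, 48 mm bore, 60 high, floor 5 mm thick, foot 84 mm across. Origin: centre of its underside. The torch head fits it with 3 mm to spare all round, and the barrel stands out of it up to 155 mm above the counter. It stands on the other side from the unit.
- capsule0: orange scent capsule, 38 mm across, 35 high (40 with its wire loop), loose in a tray pocket. Origin: centre of its underside.
- capsule1: another like capsule0, in another pocket
- capsule2: another like capsule0, in another pocket
- capsule3: another like capsule0, in another pocket
- tread_gauge: blue plastic tread depth gauge lying flat, about 95 x 40 x 12 mm, on the robot's side of the holster; origin under its middle. To be left alone.
- chock: grey rubber wheel chock, 88 x 50 x 47 mm, beyond the holster; origin under its middle. To be left alone.
- coin_box: dented tin coin box, 89 x 129 x 70 mm, at the left; origin under its middle. To be left alone.
- spray_bottle: white bottle, 64 mm across, 170 high, at the right; origin under its middle. To be left alone.
- wax_tin: round tin with a green lid, 66 mm across, 30 high, on the robot's side of the gauge; origin under its middle. To be left alone.
- brush: detailing brush 160 mm long lying at the left; origin under its middle. To be left alone.
There are look-alikes about, which are no part of the job. Leave any blue look-alike of the capsule1 alone.

How it is judged:
On the way, in this order (a step that is already met when the one before it is completed fails the run):
1. the loaded tray is slid fully home in the bay (x of tray in the frame of unit between 0.056 and 0.072 m and y of tray in the frame of unit between -0.008 and 0.008 m and angle between the x axis of tray and the x axis of unit, either way round below 0.08 rad and angle between tray's own z axis and vertical below 0.08 rad and distance between each of capsule0, capsule1, capsule2, capsule3 and tray below 0.066 m), for 0.2 s.
2. the torch is drawn up clear of its holster (z of torch in the frame of holster above 0.065 m and contact force between torch and holster below 0.2 N and contact force between the fingers and torch above 1 N), for 0.1 s.
At the end, for the whole second after the job is handed in: Tray fully home (within 8 mm in depth and sideways, square within 4.5 deg), all capsules in it; torch held still by the fingers alone, lamp 60 mm or more above the counter and 20 mm or more before the unit, axis 40 deg or more off upright, its beam within 40 mm of the lock, 60 to 280 mm ahead (all of step 1 and contact force between the fingers and torch above 1 N and contact force between torch and holster below 0.2 N and contact force between torch and unit below 0.2 N and contact force between torch and tray below 0.2 N and height (world z) of torch above 0.06 m and angle between torch's own z axis and vertical above 0.7 rad and x of torch in the frame of unit below -0.02 m and z of lock in the frame of torch between -0.28 and -0.06 m and x of lock in the frame of torch between -0.04 and 0.04 m and y of lock in the frame of torch between -0.04 and 0.04 m and linear speed of torch below 0.03 m/s and angular speed of torch below 0.2 rad/s); the arm keeps its last pose, push and grip.
It fails at once if a bystander is pushed more than 30 mm (distance of any of tread_gauge, chock, coin_box, spray_bottle, wax_tin, brush from where it was at the start of the episode above 0.03 m).
It fails at once if the tray is lifted off the counter or tipped instead of slid (height (world z) of tray above 0.03 m or angle between tray's own z axis and vertical above 0.35 rad).
It also fails if it takes over 72 s, if anything falls off the work surface, if the arm or the gripper's body presses on something with over 40 N, if the wrist force passes 120 N, or if a joint passes its speed limit or range.

## Working session

There is one attempt and no reset: what is moved stays moved. The work goes in short steps, Python scripts to look and compute and a tool call to move; the robot and the scene stay as the last step left them, time stands still between calls to the robot, and variables do not carry over. Pictures are saved under pics/ and viewed, at most 13 in all, crops included, and the job is handed in when it is done.

Besides the shell and the picture viewer there is one more tool, called after "Emit:" as name(argument=value, ...) on one line, values as JSON. play_rows: Moves the arm, as the interface text tells. Its arguments: {"type":"object","properties":{"translation":{"type":"array","items":{"type":"array","items":{"type":"number"}}},"delta_rot":{"type":"array","items":{"type":"array","items":{"type":"number"}}},"grip":{"type":"array","items":{"type":"number"}},"squeeze":{"type":"number"}},"required":["translation","delta_rot","grip"]}

```bash
ls; mkdir -p pics; cat > h.py <<'E'
import numpy as np,cv2
from scipy.spatial.transform import Rotation as R
from plant import r
def uv(cam,P):
    c=r.get_calibration(cam);p=np.array(c['rotation']).T@(np.array(P)-np.array(c['eye']))
    q=np.array(c['intrinsics'])@np.array([p[0],-p[1],-p[2]]);return q[:2]/q[2]
def ray(cam,u,v,z):
    c=r.get_calibration(cam);K=np.array(c['intrinsics']);d=np.linalg.solve(K,[u,v,1.]);d=np.array(c['rotation'])@np.array([d[0],-d[1],-d[2]])
    e=np.array(c['eye']);return e+d*(z-e[2])/d[2]
E
python3 - <<'E'
from h import *
print(r.get_state())
for c in('scene','side'):
    im=r.snapshot(c);cv2.imwrite(f'pics/{c}0.png',im)
    print(c,r.get_calibration(c))
    for t in['unit','mouth','lock','tray','pull','torch','holster','capsule0','tread_gauge','chock','coin_box','spray_bottle','wax_tin','brush']:
        try: print(t,[(np.round(d['point'],3).tolist(),round(d['confidence'],2)) for d in r.look_for(c,t)])
        except Exception as e: print(t,e)
E
```

```text
pics
{'clock': 0.0, 'q': array([ 1.21380949,  0.68997085, -0.19451863,  1.56636699,  0.1573179 ,
        0.90254063, -0.21509926]), 'qd': array([-1.03087283e-03,  1.67309766e-05,  1.25954311e-03,  1.95530261e-03,
       -1.31069674e-03, -1.52138872e-03,  4.08245071e-04]), 'joint_torque': array([ 6.81671263e-04, -5.27562654e+01, -1.26687381e+00, -1.53427863e+01,
       -5.28079038e-02,  6.48696223e-03,  1.39254039e-04]), 'tool_pos': array([ 0.23782571, -0.57740146,  0.30191215]), 'eef_rot': array([ 9.80960956e-01,  1.94202751e-01, -2.59859578e-04, -9.09247546e-04]), 'contact_force': array([ 1.02623505,  0.25122398, -0.25581462]), 'moment': array([-0.00935857,  0.00978576, -0.02278399]), 'finger_force': 0.0, 'opening': 1.0040690286593634}
scene {'intrinsics': array([[377.93452502,   0.        , 253.67456068],
       [  0.        , 377.93452502, 190.83475921],
       [  0.        ,   0.        ,   1.        ]]), 'eye': array([1.34683125, 0.363322  , 0.78705996]), 'rotation': array([0.21278013, 0.34346066, 0.77433364, 0.48699774])}
unit [([0.838, 0.167, 0.121], 0.65)]
mouth [([0.84, 0.16
[... 1108 characters left out ...]
8600243 , -0.05083425])}
unit [([0.759, 0.235, 0.072], 0.68), ([0.576, 0.208, 0.031], 0.65)]
mouth [([0.752, 0.244, 0.068], 0.72)]
lock [([0.759, 0.235, 0.071], 0.75)]
tray [([0.537, 0.178, 0.016], 0.71)]
pull [([0.531, 0.172, 0.016], 0.73), ([0.52, 0.144, 0.033], 0.66)]
torch [([0.641, -0.146, 0.11], 0.83)]
holster [([0.64, -0.134, 0.024], 0.67)]
capsule0 [([0.432, 0.274, 0.023], 0.85), ([0.513, 0.305, 0.028], 0.78), ([0.578, 0.205, 0.032], 0.72), ([0.518, 0.147, 0.031], 0.6), ([0.523, 0.201, 0.03], 0.58)]
tread_gauge []
chock [([0.771, -0.127, 0.024], 0.8)]
coin_box [([0.472, 0.447, 0.067], 0.98)]
spray_bottle []
wax_tin [([0.439, -0.142, 0.027], 0.59)]
brush [([0.625, 0.438, 0.018], 0.7)]
```

```bash
sed -i "s/np.array(c\['rotation'\])/R.from_quat(c['rotation']).as_matrix()/g" h.py
python3 -c "
from h import *
a=cv2.imread('pics/scene0.png');b=cv2.imread('pics/side0.png')
cv2.imwrite('pics/a.png',cv2.resize(a,(800,600)));cv2.imwrite('pics/b.png',cv2.resize(b,(800,600)))"
```

```text
(no output)
```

View pics/a.png

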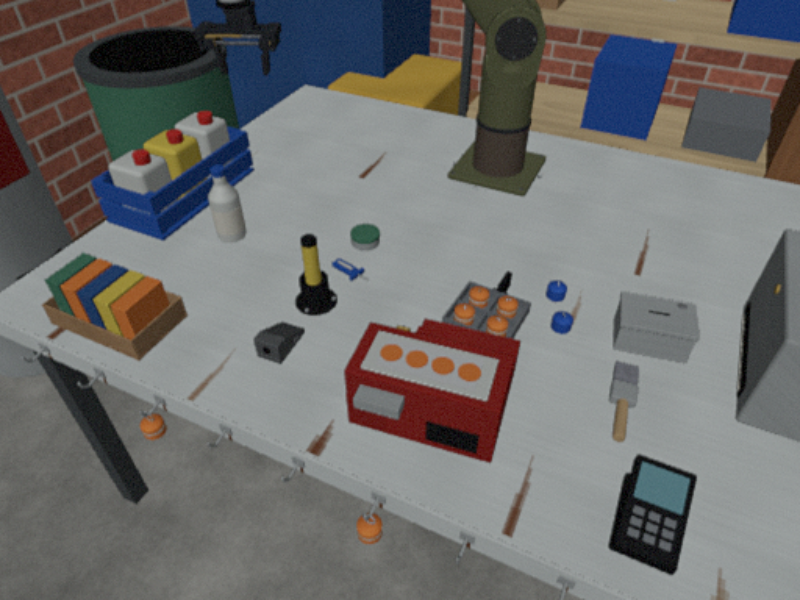

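View pics/b.png

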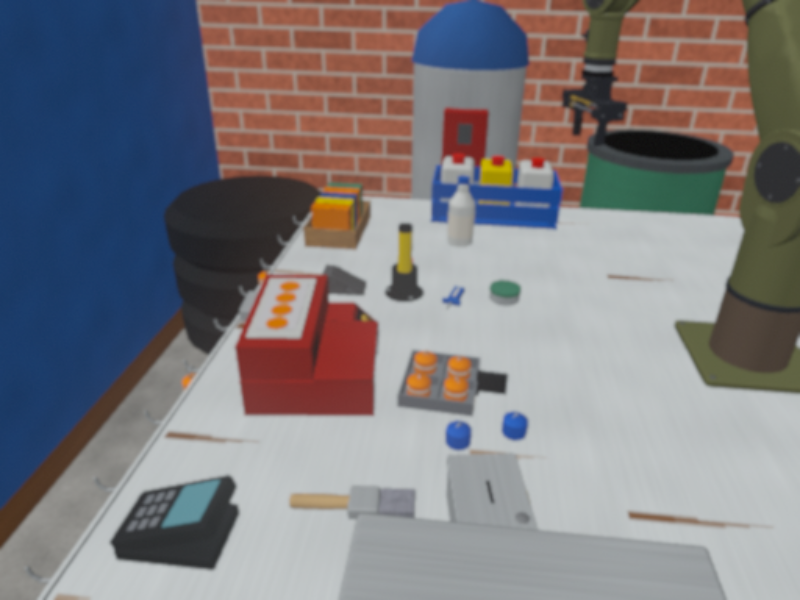

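```bash
cat > fit.py <<'E'
from h import *
from scipy.optimize import least_squares
s=.64
def fit(obs,x0):
    def res(p):
        c,t=np.cos(p[2]),np.sin(p[2]);o=[]
        for cam,P,px in obs:
            W=[p[0]+c*P[0]-t*P[1],p[1]+t*P[0]+c*P[1],P[2]]
            o+=list(uv(cam,W)-(np.array(px)+.5)*s+.5)
        return np.array(o)
    q=least_squares(res,x0,loss='soft_l1');return q.x,res(q.x).reshape(-1,2).round(1).tolist()
E
python3 - <<'E'
from fit import *
U=[('scene',(.2,-.14,.132),(349,371)),('scene',(.2,.094,.132),(499,400)),('scene',(.09,-.14,.132),(374,324)),('scene',(.09,.094,.132),(521,341)),('scene',(.2,.094,0),(490,454)),('scene',(.2,-.14,0),(351,418)),
('side',(0,.094,0),(374,412)),('side',(.2,.094,0),(245,412)),('side',(0,.094,.072),(378,350)),('side',(.09,.094,.132),(313,347)),('side',(.2,.094,.132),(240,345)),('side',(.09,-.14,.132),(327,279)),('side',(.2,-.14,.132),(260,276))]
print(fit(U,[.65,.16,0]))
T=[('side',(.06,.065,.024),(399,402)),('side',(-.06,.065,.024),(473,409)),('side',(-.06,-.065,.024),(480,356)),('side',(.06,-.065,.024),(411,351)),('side',(-.108,0,.04),(507,375)),
('scene',(-.06,-.065,.024),(463,283)),('scene',(-.06,.065,.024),(531,304)),('scene',(-.108,0,.04),(508,274))]
print(fit(T,[.53,.17,0]))
for c in('side','scene'): print(fit([x for x in T if x[0]==c],[.53,.17,0])[0],fit([x for x in U if x[0]==c],[.65,.17,0])[0])
print(ray('scene',309*s,239*s,.155),ray('side',405*s,227*s,.155))
E
```

```text
(array([0.65201757, 0.15344562, 0.15840614]), [[-2.5, -0.9], [4.2, 4.2], [-3.0, -3.3], [-2.5, 5.6], [3.3, 3.8], [-0.4, 3.6], [2.9, 2.0], [1.7, 3.5], [0.2, 17.5], [1.4, -1.8], [-1.6, 0.1], [-0.2, -4.6], [2.4, -2.5]])
(array([ 0.54889366,  0.16460458, -0.03466991]), [[-1.3, -3.4], [0.8, -2.7], [-1.3, 0.8], [-1.3, -0.2], [-0.0, -0.3], [3.6, -1.3], [0.6, -1.7], [0.7, -2.2]])
[ 0.54698184  0.167964   -0.0416955 ] [0.65647762 0.14883597 0.17254247]
[ 0.55814478  0.16406602 -0.03296798] [0.64188436 0.15101185 0.15810811]
[ 0.64941164 -0.15070653  0.155     ] [ 0.64285647 -0.14328741  0.155     ]
```

```bash
python3 -c "
from h import *
a=cv2.imread('pics/scene0.png');b=cv2.imread('pics/side0.png')
A=a[170:300,210:343];B=b[165:295,145:328]
o=np.zeros((600,800,3),np.uint8)
A=cv2.resize(A,None,fx=3,fy=3,interpolation=2);B=cv2.resize(B,None,fx=2,fy=2,interpolation=2)
o[:390,:399]=A;o[:260,400:766]=B
m=[None]*2
for c in('scene','side'):
    r.snapshot(c)
    for t in('unit','tray','torch'):
        l=r.silhouettes(c,t)
        for d in l: print(c,t,d['confidence'],d['pixels'].sum())
        if l: np.save(f'm_{c}_{t}.npy',l[0]['pixels'])
cv2.imwrite('pics/c.png',o)
print(r.get_calibration('side').keys())"
```

```text
scene unit 0.7 7695
scene tray 0.62 775
scene torch 0.73 345
side unit 0.93 7143
side tray 0.66 1099
side torch 0.82 287
side torch 0.72 271
side torch 0.58 433
dict_keys(['intrinsics', 'eye', 'rotation'])
```

View pics/c.png

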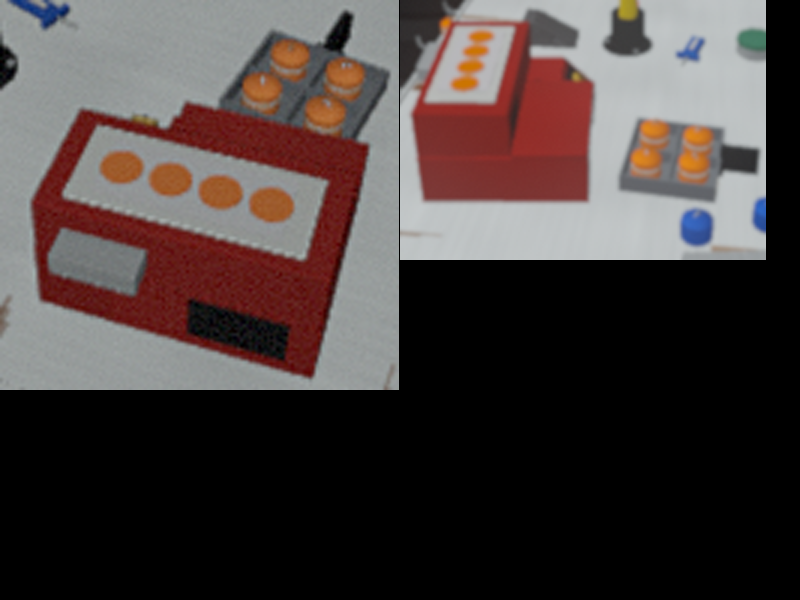

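```bash
cat > sil.py <<'E'
from h import *
from scipy.optimize import minimize
def hulls(p,parts,cam,S=4):
    c,t=np.cos(p[2]),np.sin(p[2]);m=np.zeros((384*S,512*S),np.uint8)
    for P in parts:
        P=np.array(P);W=np.c_[p[0]+c*P[:,0]-t*P[:,1],p[1]+t*P[:,0]+c*P[:,1],P[:,2]]
        q=np.array([uv(cam,w) for w in W]);q=(q+.5)*S-.5
        cv2.fillConvexPoly(m,cv2.convexHull(np.round(q*16).astype(np.int32)),1,shift=4)
    return cv2.resize(m.astype(np.float32),(512,384),interpolation=cv2.INTER_AREA)
box=lambda x0,x1,y0,y1,z0,z1:[(x,y,z) for x in(x0,x1) for y in(y0,y1) for z in(z0,z1)]
UNIT=[box(0,.2,-.074,.094,0,.072),box(.09,.2,-.14,.094,0,.132),[(x,y,z) for y in(-.14,-.074) for x,z in((0,0),(0,.04),(.032,.072),(.2,.072),(.2,0))]]
TRAY=[box(-.06,.06,-.065,.065,0,.024)]
def fit(parts,masks,x0):
    def cost(p): return sum(np.abs(hulls(p,parts,c)-m).sum() for c,m in masks.items())
    q=minimize(cost,x0,method='Nelder-Mead',options=dict(initial_simplex=np.array([x0]*4)+np.vstack([[0,0,0],np.diag([.015,.015,.08])]),xatol=2e-4,fatol=1))
    return q.x.round(4),q.fun
E
python3 - <<'E'
from sil import *
M={}
for c in('scene','side'):
    im=cv2.imread(f'pics/{c}0.png').astype(int);b,g,rr=im[...,0],im[...,1],im[...,2]
    net=np.load(f'm_{c}_unit.npy').astype(np.uint8)
    near=cv2.dilate(net,np.ones((7,7)))
    m=((rr-np.maximum(b,g)>25)|cv2.erode(net,np.ones((7,7))).astype(bool))&(near>0)
    m=cv2.morphologyEx(m.astype(np.uint8),cv2.MORPH_CLOSE,np.ones((5,5)))
    M[c]=m;print(c,net.sum(),m.sum())
N={c:np.load(f'm_{c}_unit.npy').astype(float) for c in M}
print(fit(UNIT,M,[.65,.155,.1]),fit(UNIT,N,[.65,.155,.1]))
for c in M: print(c,fit(UNIT,{c:M[c]},[.65,.155,.1]))
for c in M:
    p=fit(UNIT,M,[.65,.155,.1])[0]
    im=cv2.imread(f'pics/{c}0.png');k,_=cv2.findContours((hulls(p,UNIT,c)>.5).astype(np.uint8),0,2)
    cv2.drawContours(im,k,-1,(0,255,0),1);cv2.imwrite(f'pics/f_{c}.png',im)
# torch tail/holster axis from silhouette, capsules for tray
for c in M:
    net=np.load(f'm_{c}_torch.npy');ys,xs=np.nonzero(net);top=ys.min();sel=ys<top+4;print(c,'torch top',top,xs[sel].mean(),ray(c,xs[sel].mean(),top+2.5,.155).round(3))
    net=np.load(f'm_{c}_tray.npy');ys,xs=np.nonzero(net);print('tray bbox',xs.min(),xs.max(),ys.min(),ys.max())
E
```

```text
scene 7695 7563
side 7143 6905Traceback (most recent call last):
  File "<stdin>", line 11, in <module>
  File "sil.py", line 15, in fit
    q=minimize(cost,x0,method='Nelder-Mead',options=dict(initial_simplex=np.array([x0]*4)+np.vstack([[0,0,0],np.diag([.015,.015,.08])]),xatol=2e-4,fatol=1))
    res = _minimize_neldermead(fun, x0, args, callback, bounds=bounds,
                               **options)
    fxr = func(xr)
    fx = function(np.copy(x), *(wrapper_args + args))
  File "sil.py", line 14, in cost
    def cost(p): return sum(np.abs(hulls(p,parts,c)-m).sum() for c,m in masks.items())
                        ~~~^^^^^^^^^^^^^^^^^^^^^^^^^^^^^^^^^^^^^^^^^^^^^^^^^^^^^^^^^^^
  File "sil.py", line 14, in <genexpr>
    def cost(p): return sum(np.abs(hulls(p,parts,c)-m).sum() for c,m in masks.items())
                                   ~~~~~^^^^^^^^^^^
  File "sil.py", line 7, in hulls
    q=np.array([uv(cam,w) for w in W]);q=(q+.5)*S-.5
                ~~^^^^^^^
  File "h.py", line 5, in uv
    c=r.get_calibration(cam);p=R.from_quat(c['rotation']).as_matrix().T@(np.array(P)-np.array(c['eye']))
ValueError: time passes only in moves, steps and waits
```

```bash
cat > h.py <<'E'
import numpy as np,cv2
from scipy.spatial.transform import Rotation as R
from plant import r
C={}
def cal(cam):
    if cam not in C:
        c=r.get_calibration(cam);C[cam]=(np.array(c['intrinsics']),R.from_quat(c['rotation']).as_matrix(),np.array(c['eye']))
    return C[cam]
def uv(cam,P):
    K,M,e=cal(cam);p=M.T@(np.array(P)-e);q=K@np.array([p[0],-p[1],-p[2]]);return q[:2]/q[2]
def ray(cam,u,v,z):
    K,M,e=cal(cam);d=np.linalg.solve(K,[u,v,1.]);d=M@np.array([d[0],-d[1],-d[2]]);return e+d*(z-e[2])/d[2]
E
cat > unit.py <<'E'
from sil import *
M={}
for c in('scene','side'):
    im=cv2.imread(f'pics/{c}0.png').astype(int);b,g,rr=im[...,0],im[...,1],im[...,2]
    net=np.load(f'm_{c}_unit.npy').astype(np.uint8)
    near=cv2.dilate(net,np.ones((7,7)))
    m=((rr-np.maximum(b,g)>25)|cv2.erode(net,np.ones((7,7))).astype(bool))&(near>0)
    m=cv2.morphologyEx(m.astype(np.uint8),cv2.MORPH_CLOSE,np.ones((5,5)))
    M[c]=m
N={c:np.load(f'm_{c}_unit.npy').astype(float) for c in M}
print('net',fit(UNIT,N,[.65,.155,.1]))
p,f=fit(UNIT,M,[.65,.155,.1]);print('red',p,f)
for c in M: print(c,fit(UNIT,{c:M[c]},[.65,.155,.1]))
o=[]
for c in M:
    im=cv2.imread(f'pics/{c}0.png')
    k,_=cv2.findContours((hulls(p,UNIT,c)>.5).astype(np.uint8),0,2)
    cv2.drawContours(im,k,-1,(0,255,0),1);o.append(cv2.resize(im[150:310,140:350],(800,600))[:,::1])
    net=np.load(f'm_{c}_torch.npy');ys,xs=np.nonzero(net);top=ys.min();sel=ys<top+4;print(c,'torch top',top,xs[sel].mean(),ray(c,xs[sel].mean(),top+2.5,.155).round(3))
cv2.imwrite('pics/f.png',cv2.resize(np.hstack(o),(800,300)))
E
python3 unit.py
```

```text
net (array([0.655 , 0.1561, 0.1285]), np.float64(555.5))
red [0.6555 0.1539 0.1451] 726.0
scene (array([0.6548, 0.1546, 0.142 ]), np.float64(358.1875))
side (array([0.6566, 0.1529, 0.1502]), np.float64(335.8125))
scene torch top 149 196.73529411764707 [ 0.645 -0.157  0.155]
side torch top 143 259.5 [ 0.642 -0.142  0.155]
```

View pics/f.png

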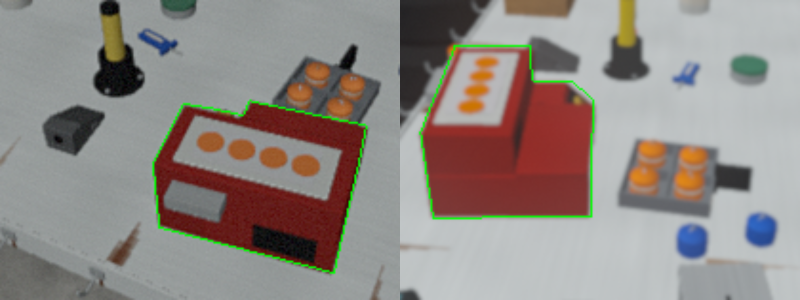

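Emit:
play_rows(translation=[[0.02,-0.038,0],[0.02,-0.038,0],[0.02,-0.038,0],[0.02,-0.038,0],[0.02,-0.038,0],[0.02,-0.038,0],[0.02,-0.038,0],[0.02,-0.038,0],[0.02,-0.038,0],[0.02,-0.038,0],[0,-0.037,0],[0,-0.037,0],[0,-0.037,0],[0,-0.037,0],[0,-0.037,0],[0,-0.037,0],[0,-0.037,0],[0,-0.037,0],[0,-0.037,0],[0,-0.037,0]], delta_rot=[[0,0,8.1],[0,0,8.1],[0,0,8.2],[0,0,0],[0,0,0],[0,0,0],[0,0,0],[0,0,0],[0,0,0],[0,0,0],[0,0,0],[0,0,0],[0,0,0],[0,0,0],[0,0,0],[0,0,0],[0,0,0],[0,0,0],[0,0,0],[0,0,0]], grip=[1,1,1,1,1,1,1,1,1,1,1,1,1,1,1,1,1,1,1,1])

```text
clock: 4.4
tool_pos: [0.4302, 0.1786, 0.3029]
eef_rot: [1.0, -0.017, 0.0, -0.0]
contact_force: [0.5, 0.4, -0.1]
opening: 0.994
finger_force: 0.0
```

```bash
python3 - <<'E'
from h import *
s=r.get_state();print(s['tool_pos'],s['eef_rot'])
c=r.get_calibration('wrist');im=r.snapshot('wrist');cv2.imwrite('pics/w1.png',im)
np.savez('w1.npz',K=c['intrinsics'],q=c['rotation'],e=c['eye']);print(c)
for t in('tray','pull','capsule0','mouth'):print(t,[(np.round(d['point'],3).tolist(),round(d['confidence'],2)) for d in r.look_for('wrist',t)])
cv2.imwrite('pics/w1b.png',cv2.resize(im,(800,600)))
E
```

```text
[0.43019445 0.17864568 0.30289375] [ 9.99848621e-01 -1.73959699e-02  3.22336638e-04 -1.09804131e-04]
{'intrinsics': array([[336.65285826,   0.        , 253.95674711],
       [  0.        , 336.65285826, 185.81255389],
       [  0.        ,   0.        ,   1.        ]]), 'eye': array([0.51327889, 0.17533954, 0.38494341]), 'rotation': array([ 0.11203351, -0.11622661,  0.7099522 , -0.68549817])}
tray [([0.54, 0.167, 0.01], 0.67), ([0.479, 0.392, 0.068], 0.61)]
pull [([0.536, 0.166, 0.001], 0.94)]
capsule0 [([0.565, 0.131, 0.036], 0.88), ([0.518, 0.196, 0.037], 0.83), ([0.519, 0.136, 0.036], 0.73), ([0.576, 0.194, 0.031], 0.68), ([0.434, 0.257, 0.032], 0.58), ([0.511, 0.291, 0.034], 0.57), ([0.539, 0.167, -0.0], 0.32)]
mouth []
```

View pics/w1b.png

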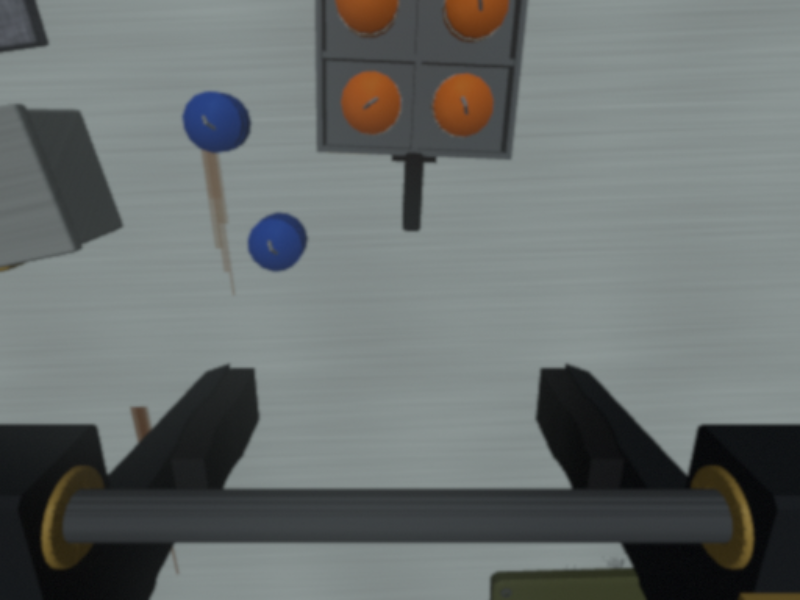

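```bash
python3 - <<'E'
from h import *
from scipy.optimize import least_squares
d=np.load('w1.npz');C['wrist']=(d['K'],R.from_quat(d['q']).as_matrix(),d['e'])
f=lambda u,v,z:ray('wrist',(u+.5)*.64-.5,(v+.5)*.64-.5,z)
a=f(317,151,.024);b=f(512,158,.024);p=f(412,230,.04);q=f(414,158,.04)
print(a,b,np.linalg.norm(a-b),p,q)
y=(a-b)[:2];y/=np.linalg.norm(y);yaw=np.arctan2(-y[0],y[1]);x=np.array([y[1],-y[0]])
print(yaw,(a+b)[:2]/2+.06*x, p[:2]+.108*x)
E
```

```text
[0.49172353 0.22945632 0.024     ] [0.48264668 0.09978283 0.024     ] 0.12999078196750596 [0.43961685 0.16808099 0.04      ] [0.48619575 0.16559112 0.04      ]
-0.06988375676992235 [0.54703866 0.16042996] [0.54735324 0.16053968]
```

Emit:
play_rows(translation=[[0,0,0],[0.0124,0.005,0.04],[0.0124,0.0055,0.045],[0,0,0.045],[0,0,0.04],[0,0,0.03],[0,0,0.024],[0,0,0],[0,0,0],[0,0,0],[0,0,0],[0,0,0]], delta_rot=[[0,0,1.7],[0,0,0],[0,0,0],[0,0,0],[0,0,0],[0,0,0],[0,0,0],[0,0,0],[0,0,0],[0,0,0],[0,0,0],[0,0,0]], grip=[1,1,1,1,1,1,1,1,-1,-1,-1,-1], squeeze=30)

```text
clock: 6.15
tool_pos: [0.4544, 0.1653, 0.0792]
eef_rot: [0.999, -0.032, 0.0, -0.0]
contact_force: [-0.1, 0.5, 1.0]
opening: 0.564
finger_force: 0.0
```

Emit:
play_rows(translation=[[0,0,0],[0,0,0],[0,0,0],[0,0,0],[0,0,0],[0,0,0]], delta_rot=[[0,0,0],[0,0,0],[0,0,0],[0,0,0],[0,0,0],[0,0,0]], grip=[-1,-1,-1,-1,-1,-1])

```text
clock: 6.9
tool_pos: [0.4542, 0.1656, 0.0787]
eef_rot: [0.999, -0.032, 0.0, -0.0]
contact_force: [-0.6, 1.4, -0.4]
opening: 0.133
finger_force: 30.0
```

Emit:
play_rows(translation=[[0,0,0],[0,0,0],[0,0,0],[0,0,0],[0,0,0],[0.001,0.007,0],[0.001,0.007,0],[0.001,0.007,0],[0.001,0.007,0],[0.001,0.008,0],[0,0,0],[0,0,0]], delta_rot=[[0,0,-2.2],[0,0,-2.2],[0,0,-2.2],[0,0,-2.1],[0,0,-2],[0,0,0],[0,0,0],[0,0,0],[0,0,0],[0,0,0],[0,0,0],[0,0,0]], grip=[-1,-1,-1,-1,-1,-1,-1,-1,-1,-1,-1,-1])

```text
clock: 8.4
tool_pos: [0.4637, 0.1293, 0.0787]
eef_rot: [0.998, 0.06, 0.0, 0.0]
contact_force: [1.3, -0.6, -1.9]
opening: 0.131
finger_force: 30.0
```

```bash
python3 - <<'E'
from h import *
c=r.get_calibration('wrist');im=r.snapshot('wrist');cv2.imwrite('pics/w2.png',im)
np.savez('w2.npz',K=c['intrinsics'],q=c['rotation'],e=c['eye']);print(c['eye'])
for t in('tray','mouth','lock'):print(t,[(np.round(d['point'],3).tolist(),round(d['confidence'],2)) for d in r.look_for('wrist',t)])
b=r.snapshot('side');cv2.imwrite('pics/s2.png',b)
o=np.zeros((600,800,3),np.uint8);o[:384,:512]=im;o[384:,:]=cv2.resize(b[160:295,140:400],None,fx=1.6,fy=1.6)[:216,:416].copy().__class__((216,800,3),np.uint8)*0
B=cv2.resize(b[175:295,150:330],None,fx=1.8,fy=1.8);o[384:384+216,:B.shape[1]]=B
cv2.imwrite('pics/g.png',o)
E
```

```text
[0.54627291 0.13901276 0.16069835]
tray [([0.546, 0.138, 0.011], 0.72)]
mouth []
lock [([0.571, 0.114, 0.027], 0.34)]
```

View pics/g.png

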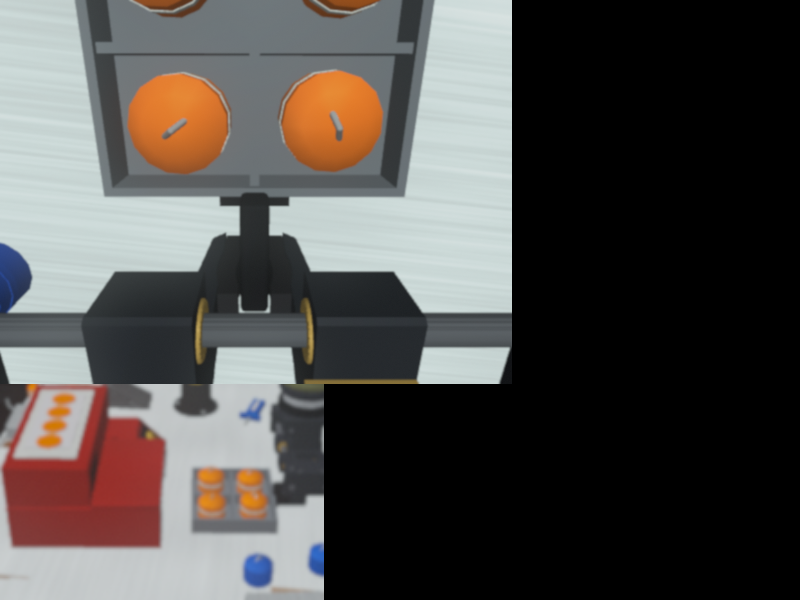

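Emit:
play_rows(translation=[[0.007,0,0],[0.007,0,0],[0.007,0,0],[0.007,0,0],[0.007,0,0],[0.007,0,0],[0.007,0,0],[0.007,0,0]], delta_rot=[[0,0,0],[0,0,0],[0,0,0],[0,0,0],[0,0,0],[0,0,0],[0,0,0],[0,0,0]], grip=[-1,-1,-1,-1,-1,-1,-1,-1])

```text
clock: 9.65
tool_pos: [0.5195, 0.1369, 0.0787]
eef_rot: [0.998, 0.061, -0.0, 0.0]
contact_force: [-2.9, -0.4, -0.2]
opening: 0.133
finger_force: 30.0
```

Emit:
play_rows(translation=[[0.006,0,0],[0.006,0,0],[0.006,0,0],[0.006,0,0]], delta_rot=[[0,0,0],[0,0,0],[0,0,0],[0,0,0]], grip=[-1,-1,-1,-1])

```text
clock: 10.15
tool_pos: [0.5433, 0.1398, 0.0787]
eef_rot: [0.998, 0.061, 0.0, 0.0]
contact_force: [-3.4, -1.2, -0.5]
opening: 0.133
finger_force: 30.0
```

```bash
python3 - <<'E'
from h import *
print(r.get_state()['contact_force'],r.get_state()['tool_pos'])
c=r.get_calibration('wrist');im=r.snapshot('wrist');cv2.imwrite('pics/w3.png',im)
np.savez('w3.npz',K=c['intrinsics'],q=c['rotation'],e=c['eye'])
E
```

```text
[-3.42461455 -1.15046926 -0.50747803] [0.54329931 0.13984174 0.07869553]
```

View pics/w3.png

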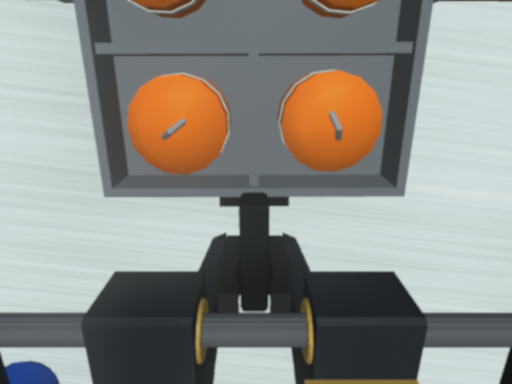

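Emit:
play_rows(translation=[[0.007,0,0],[0.007,0,0],[0.007,0,0],[0.007,0,0],[0.007,0,0],[0.007,0,0],[0.007,0,0],[0.007,0,0],[0.007,0,0],[0.006,0,0]], delta_rot=[[0,0,0],[0,0,0],[0,0,0],[0,0,0],[0,0,0],[0,0,0],[0,0,0],[0,0,0],[0,0,0],[0,0,0]], grip=[-1,-1,-1,-1,-1,-1,-1,-1,-1,-1])

```text
clock: 11.45
tool_pos: [0.6119, 0.1482, 0.0787]
eef_rot: [0.998, 0.061, 0.0, 0.0]
contact_force: [-4.6, -0.3, 3.1]
opening: 0.136
finger_force: 30.0
```

Free of the walls so far; push on to the stop.

Emit:
play_rows(translation=[[0.004,0,0],[0.004,0,0],[0.003,0,0],[0.003,0,0],[0,0,0]], delta_rot=[[0,0,0],[0,0,0],[0,0,0],[0,0,0],[0,0,0]], grip=[-1,-1,-1,-1,-1])

```text
clock: 12.08
tool_pos: [0.626, 0.15, 0.0788]
eef_rot: [0.998, 0.061, 0.001, -0.0]
contact_force: [-2.5, -0.0, 1.3]
opening: 0.134
finger_force: 30.0
```

Emit:
play_rows(translation=[[0.002,0,0],[0.002,0,0],[0.002,0,0],[0,0,0]], delta_rot=[[0,0,0],[0,0,0],[0,0,0],[0,0,0]], grip=[-1,-1,-1,-1])

```text
clock: 12.58
tool_pos: [0.6268, 0.1502, 0.0787]
eef_rot: [0.998, 0.061, -0.005, 0.001]
contact_force: [-14.7, -2.5, 12.2]
opening: 0.131
finger_force: 30.0
```

Emit:
play_rows(translation=[[-0.003,0,0],[-0.002,0,0],[0,0,0],[0,0,0],[0,0,0],[0,0,0],[0,0,0],[0,0,0],[0,0,-0.02],[0,0,-0.04],[-0.01,0,-0.05],[-0.01,0,-0.05],[-0.01,0,-0.05],[0,0,-0.03],[0,0,0]], delta_rot=[[0,0,0],[0,0,0],[0,0,0],[0,0,0],[0,0,0],[0,0,0],[0,0,0],[0,0,0],[0,0,0],[0,0,0],[0,0,0],[0,0,0],[0,0,0],[0,0,0],[0,0,0]], grip=[-1,-1,0.2,0.2,0.2,0.2,0.2,0.2,0.2,0.5,1,1,1,1,1])

```text
clock: 14.45
tool_pos: [0.5977, 0.1467, 0.3228]
eef_rot: [0.998, 0.061, 0.004, -0.001]
contact_force: [-0.9, -0.0, 0.8]
opening: 1.002
finger_force: 0.0
```

```bash
python3 - <<'E'
from h import *
s=r.get_state();print(s['contact_force'],s['tool_pos'],s['eef_rot'])
c=r.get_calibration('wrist');im=r.snapshot('wrist');cv2.imwrite('pics/w4.png',im)
np.savez('w4.npz',K=c['intrinsics'],q=c['rotation'],e=c['eye'])
for t in('tray','lock','unit'):print(t,[(np.round(d['point'],3).tolist(),round(d['confidence'],2)) for d in r.look_for('wrist',t)])
E
```

```text
[-0.85597916 -0.03932398  0.80741061] [0.59766801 0.14668827 0.32280627] [ 9.98136216e-01  6.09115187e-02  3.63707816e-03 -8.08167554e-04]
tray [([0.632, 0.153, 0.045], 0.92)]
lock [([0.706, 0.143, 0.074], 0.77)]
unit [([0.706, 0.143, 0.069], 0.98)]
```

View pics/w4.png

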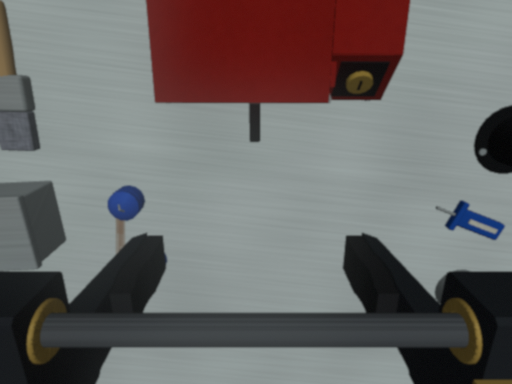

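```bash
python3 - <<'E'
from h import *
d=np.load('w4.npz');C['wrist']=(d['K'],R.from_quat(d['q']).as_matrix(),d['e'])
y=.122;
for y in(.11,.122):
  for n,u,v,z in(('pulltip',255,141,.04),('roofL',154.5,102,.072),('roofM',329,102.5,.072),('lock',361,83,.056)):
    p=ray('wrist',u,v,z);D=p[:2]-[.6555,.154];c,s=np.cos(y),np.sin(y);print(n,p.round(4),(c*D[0]+s*D[1]).round(4),(-s*D[0]+c*D[1]).round(4))
c,s=np.cos(.12),np.sin(.12);print('lock model',.6555+c*.016+s*.107,.154+s*.016-c*.107)
E
```

```text
pulltip [0.6118 0.1472 0.04  ] -0.0442 -0.0019
roofL [0.6436 0.2488 0.072 ] -0.0014 0.0955
roofM [0.6635 0.0818 0.072 ] 0.0001 -0.0726
lock [0.6852 0.0503 0.056 ] 0.0181 -0.1063
pulltip [0.6118 0.1472 0.04  ] -0.0442 -0.0014
roofL [0.6436 0.2488 0.072 ] -0.0003 0.0956
roofM [0.6635 0.0818 0.072 ] -0.0008 -0.0726
lock [0.6852 0.0503 0.056 ] 0.0168 -0.1065
lock model 0.6841941443535762 0.04968487128025903
```

Emit:
play_rows(translation=[[0,0,0],[-0.009,0.037,0],[-0.009,0.037,0],[-0.009,0.037,0],[-0.009,0.037,0],[-0.009,0.037,0],[-0.009,0.037,0],[-0.008,0.037,0],[-0.008,0.036,0],[0,0,0]], delta_rot=[[0,0,7],[0,0,0],[0,0,0],[0,0,0],[0,0,0],[0,0,0],[0,0,0],[0,0,0],[0,0,0],[0,0,0]], grip=[1,1,1,1,1,1,1,1,1,1])

```text
clock: 15.9
tool_pos: [0.5249, -0.1522, 0.3174]
eef_rot: [1.0, -0.003, -0.002, 0.001]
contact_force: [0.3, 0.3, 0.1]
opening: 0.995
finger_force: 0.0
```

```bash
python3 - <<'E'
from h import *
s=r.get_state();print(s['clock'],s['tool_pos'],s['eef_rot'],s['q'])
c=r.get_calibration('wrist');im=r.snapshot('wrist');cv2.imwrite('pics/w5.png',im)
np.savez('w5.npz',K=c['intrinsics'],q=c['rotation'],e=c['eye'])
for t in('torch','holster'):
  print(t,[(np.round(d['point'],3).tolist(),round(d['confidence'],2)) for d in r.look_for('wrist',t)])
E
```

```text
15.9 [ 0.52486226 -0.15221437  0.31744712] [ 9.99993006e-01 -3.25674537e-03 -1.65217537e-03  8.07765810e-04] [ 0.24396449  0.56407042 -0.07629995  1.78858903  0.06021186  0.79412836
 -1.44021436]
torch [([0.638, -0.162, 0.157], 0.67)]
holster [([0.631, -0.151, 0.003], 0.57)]
```

View pics/w5.png

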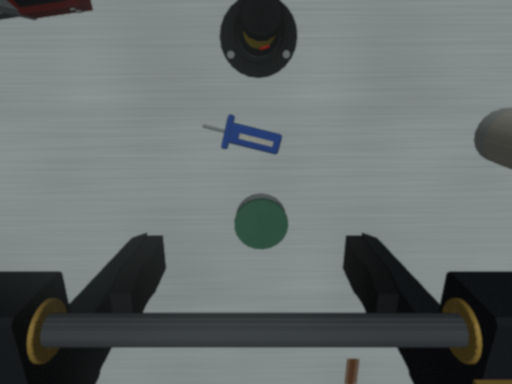

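```bash
python3 - <<'E'
from h import *
d=np.load('w5.npz');C['wrist']=(d['K'],R.from_quat(d['q']).as_matrix(),d['e'])
print(ray('wrist',258.5,38,.005),ray('wrist',220,38,.005),ray('wrist',297,38,.005),ray('wrist',258.5,77,.003))
im=cv2.imread('pics/w5.png')
cv2.imwrite('pics/w5c.png',cv2.resize(np.clip(im[:90,200:320].astype(float)*2.5,0,255).astype(np.uint8),None,fx=6,fy=6,interpolation=2))
E
```

```text
[ 0.6421138 -0.1587682  0.005    ] [ 0.64238807 -0.117344    0.005     ] [ 0.64183944 -0.20020656  0.005     ] [ 0.60214237 -0.15870063  0.003     ]
```

View pics/w5c.png

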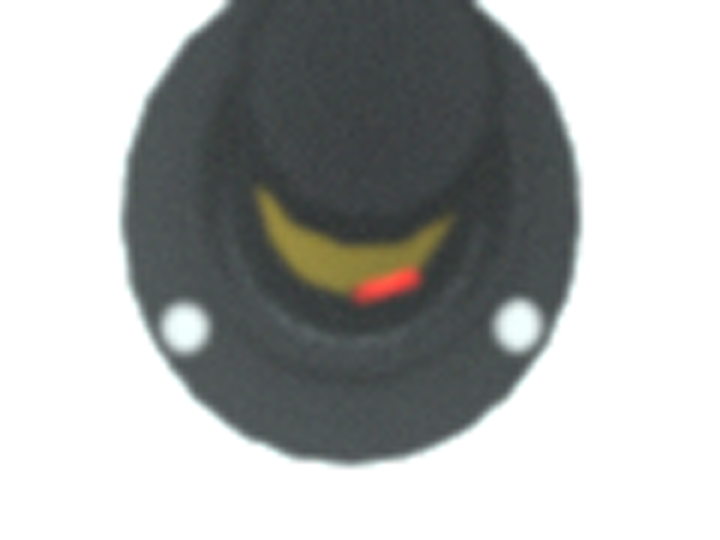

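Emit:
play_rows(translation=[[0.03,0.003,0],[0.03,0.003,0],[0.03,0,0],[0.028,0,0],[0,0,0.03],[0,0,0.04],[0,0,0.04],[0,0,0.03],[0,0,0.014],[0,0,0],[0,0,0],[0,0,0],[0,0,0],[0,0,0],[0,0,0],[0,0,0],[0,0,0],[0,0,0]], delta_rot=[[0,0,0],[0,0,0],[0,0,0],[0,0,0],[0,0,0],[0,0,0],[0,0,0],[0,0,0],[0,0,0],[0,0,0],[0,0,0],[0,0,0],[0,0,0],[0,0,0],[0,0,0],[0,0,0],[0,0,0],[0,0,0]], grip=[1,1,1,1,1,1,1,1,1,1,-1,-1,-1,-1,-1,-1,-1,-1], squeeze=35)

```text
clock: 18.3
tool_pos: [0.6444, -0.1552, 0.1646]
eef_rot: [1.0, -0.0, -0.0, 0.0]
contact_force: [0.7, -1.1, -1.7]
opening: 0.329
finger_force: 35.0
```

```bash
python3 - <<'E'
from h import *
s=r.get_state();print(s['clock'],s['tool_pos'],s['eef_rot'],s['q'],s['finger_force'],s['opening'])
np.set_printoptions(suppress=True,precision=4)
from scipy.optimize import least_squares
import itertools
D=[([1.21380949,.68997085,-.19451863,1.56636699,.1573179,.90254063,-.21509926],[.23782571,-.57740146,.30191215],[.980960956,.194202751,-.000259859578,-.000909247546]),
([.24396449,.56407042,-.07629995,1.78858903,.06021186,.79412836,-1.44021436],[.52486226,-.15221437,.31744712],[.999993,-.00325674537,-.00165217537,.000807765810]),
(s['q'],s['tool_pos'],s['eef_rot'])]
def fk(q,p,sg):
    h,L1,L2,L3,a1,a7=p;y=lambda t:R.from_euler('y',t);z=lambda t:R.from_euler('z',t)
    M=z(sg[0]*q[0]+a1)*y(q[1]);M=M*z(sg[1]*q[2]);P=np.array([0,0,h])+M.apply([0,0,L1]);M=M*y(q[3])*z(sg[2]*q[4]);P=P+M.apply([0,0,L2]);M=M*y(q[5]);P=P+M.apply([0,0,L3]);return P,M*z(sg[3]*q[6]+a7)
best=[]
for sg in itertools.product((1,-1),repeat=4):
    f=lambda p:np.concatenate([np.r_[fk(q,p,sg)[0]-t,.3*(fk(q,p,sg)[1].inv()*R.from_quat(e)).as_rotvec()] for q,t,e in D])
    for a7 in(0,1.57,3.14,-1.57):
        o=least_squares(f,[.3,.4,.4,.2,0,a7]);best.append((o.cost,sg,o.x))
best.sort(key=lambda b:b[0])
for b in best[:3]:print(b)
E
```

```text
18.3 [ 0.64441004 -0.15515853  0.16459149] [ 9.99999907e-01 -2.29738242e-04 -4.92038090e-05  3.62542203e-04] [ 0.19863222  0.90613814 -0.06165762  1.55018267  0.0776424   0.68765627
 -1.470728  ] 34.96328810113482 0.3293772080138338
(np.float64(1.6180162511077848e-05), (-1, -1, -1, -1), array([ 1.8051,  0.5582,  0.3544,  1.7116, -0.0738,  1.497 ]))
(np.float64(1.6180162511082906e-05), (-1, -1, -1, -1), array([ 1.8051,  0.5582,  0.3544,  1.7116, -0.0738,  1.497 ]))
(np.float64(1.618016251108618e-05), (-1, -1, -1, -1), array([ 1.8051,  0.5582,  0.3544,  1.7116, -0.0738,  1.497 ]))
```

Emit:
play_rows(translation=[[0,0,-0.01],[0,0,-0.02],[0,0,-0.02],[0,0,-0.025],[0,0,-0.025],[0,0,-0.025],[0,0,-0.025],[0,0,0],[0,0,0]], delta_rot=[[0,0,0],[0,0,0],[0,0,0],[0,0,0],[0,0,0],[0,0,0],[0,0,0],[0,0,0],[0,0,0]], grip=[-1,-1,-1,-1,-1,-1,-1,-1,-1])

```text
clock: 19.42
tool_pos: [0.6439, -0.1539, 0.3144]
eef_rot: [1.0, 0.0, -0.001, -0.0]
contact_force: [-0.2, 0.1, -2.4]
opening: 0.332
finger_force: 35.0
```

Emit:
play_rows(translation=[[-0.029,-0.021,-0.004],[-0.029,-0.021,-0.004],[-0.029,-0.021,-0.004],[-0.029,-0.021,-0.004],[-0.029,-0.021,-0.004],[0,0,0],[0,0,0],[0,0,0],[0,0,0],[0,0,0],[0,0,0],[0,0,0],[0,0,0],[0,0,0],[0,0,0]], delta_rot=[[0,0,0],[0,0,0],[0,0,0],[0,0,0],[0,0,0],[0,6,0],[0,6,0],[0,7,0],[0,7,0],[0,6,0],[0,6,0],[0,6,0],[0,6,0],[0,0,0],[0,0,0]], grip=[-1,-1,-1,-1,-1,-1,-1,-1,-1,-1,-1,-1,-1,-1,-1])

```text
clock: 21.3
tool_pos: [0.5188, -0.0609, 0.3871]
eef_rot: [0.955, -0.001, 0.298, 0.0]
contact_force: [0.0, 0.5, -1.9]
opening: 0.33
finger_force: 35.0
```

```bash
python3 - <<'E'
from h import *
np.set_printoptions(suppress=True,precision=4)
s=r.get_state();print(s['clock'],s['tool_pos'],s['q'],s['finger_force'],s['opening']);print(R.from_quat(s['eef_rot']).as_matrix())
E
```

```text
21.3 [ 0.5188 -0.0609  0.3871] [ 0.1613  0.3123 -0.1634  2.2083  1.1155  0.0437 -2.655 ] 34.96384438534733 0.3298851855794683
[[ 0.8224 -0.0025  0.5689]
 [-0.0021 -1.     -0.0013]
 [ 0.5689 -0.0002 -0.8224]]
```

```bash
cat > kin.py <<'E'
from h import *
np.set_printoptions(suppress=True,precision=4)
from scipy.optimize import least_squares
D=[([1.21380949,.68997085,-.19451863,1.56636699,.1573179,.90254063,-.21509926],[.23782571,-.57740146,.30191215],[.980960956,.194202751,-.000259859578,-.000909247546]),
([.24396449,.56407042,-.07629995,1.78858903,.06021186,.79412836,-1.44021436],[.52486226,-.15221437,.31744712],[.999993,-.00325674537,-.00165217537,.000807765810]),
([.19863222,.90613814,-.06165762,1.55018267,.0776424,.68765627,-1.470728],[.64441,-.1551585,.16459149],[1,-.00022974,-.0000492,.00036254]),
([.1613,.3123,-.1634,2.2083,1.1155,.0437,-2.655],[.5188,-.0609,.3871],R.from_matrix([[.8224,-.0025,.5689],[-.0021,-1,-.0013],[.5689,-.0002,-.8224]]).as_quat())]
SG=(-1,-1,-1,-1)
def fk(q,p):
    sg=SG;h,L1,L2,L3,a1,a7,e1,e2=p;y=lambda t:R.from_euler('y',t);z=lambda t:R.from_euler('z',t)
    M=z(sg[0]*q[0]+a1)*y(q[1])*z(sg[1]*q[2]);P=np.array([0,0,h])+M.apply([e1,0,L1]);M=M*y(q[3])*z(sg[2]*q[4]);P=P+M.apply([e2,0,L2]);M=M*y(q[5]);P=P+M.apply([0,0,L3]);return P,M*z(sg[3]*q[6]+a7)
E
python3 - <<'E'
import kin;from kin import *;import itertools
B=[]
for sg in itertools.product((1,-1),repeat=4):
    kin.SG=sg
    f=lambda p:np.concatenate([np.r_[fk(q,p)[0]-t,.3*(fk(q,p)[1].inv()*R.from_quat(e)).as_rotvec()] for q,t,e in D]+[.01*p[6:]])
    for a7 in(0,1.57,3.14,-1.57):
        o=least_squares(f,[.3,.4,.4,.25,0,a7,0,0]);B.append((o.cost,sg,o.x,o.fun))
B.sort(key=lambda b:b[0])
print(B[0]);print(*[(b[0],b[1]) for b in B[1:6]])
E
```

```text
(np.float64(0.00010870182743981312), (-1, -1, -1, -1), array([ 0.3497,  0.5686,  0.3536,  0.2612, -0.0723,  1.5016, -0.0035,
        0.0084]), array([ 0.0006, -0.0012,  0.0012, -0.    , -0.    , -0.001 ,  0.0003,
        0.0064, -0.0011, -0.0001,  0.    , -0.001 , -0.0007, -0.0021,
       -0.0011, -0.    ,  0.    , -0.001 , -0.0003,  0.0006,  0.001 ,
        0.0124,  0.0004,  0.0029, -0.    ,  0.0001]))
(np.float64(0.00010870182743981319), (-1, -1, -1, -1)) (np.float64(0.00010870182743981338), (-1, -1, -1, -1)) (np.float64(0.00010870182743981362), (-1, -1, -1, -1)) (np.float64(0.01073749102444204), (-1, 1, -1, -1)) (np.float64(0.01073749102444455), (-1, 1, -1, -1))
```

```bash
cat > ik.py <<'E'
from kin import *
P=[.3497,.5686,.3536,.2612,-.0723,1.5016,-.0035,.0084]
lo=np.array([-3.01,-.46,-1.47,.13,-1,.04,-2.66])+.08;hi=np.array([3.01,2.08,1.51,2.56,4.14,2.09,2.66])-.08
q0=np.array(D[-1][0])
lock=np.array([.6845,.05,.056])
def solve(a,tilt,b,seed,ref,w=.01):
    d=np.array([np.sin(tilt)*np.cos(a),np.sin(tilt)*np.sin(a),-np.cos(tilt)]);T=lock-(b+.16)*d
    def f(q):
        p,M=fk(q,P);return np.r_[p-T,.3*(M.apply([0,0,1])-d),w*.1*(q-ref)]
    o=least_squares(f,np.clip(seed,lo+.01,hi-.01),bounds=(lo,hi));return o.x,np.abs(o.fun[:6]).max(),T,d
E
python3 - <<'E'
from ik import *
rng=np.random.default_rng(0)
down=np.array([.2,.45,-.1,1.9,.05,.8,-1.5])
for a in(10,20,30,40,50,60,70):
  best=None
  for k in range(12):
    seed=q0+rng.normal(0,.6,7) if k else q0
    if k%2: seed[4]=rng.uniform(-.9,4)
    q,e,T,d=solve(np.radians(a),np.radians(52),.12,seed,down)
    c=np.abs(q-down)[:].sum()
    if e<.004 and (best is None or c<best[0]): best=(c,q,e,T)
  print(a,best)
E
```

```text
10 None
20 None
30 None
40 (np.float64(5.907378022101243), array([ 1.1376,  1.2938, -1.39  ,  2.3089,  2.1451,  0.468 , -1.5   ]), np.float64(2.0401391293300984e-05), array([ 0.5155, -0.0918,  0.2284]))
50 (np.float64(3.511416128224389), array([ 1.0788,  1.1053, -1.0376,  2.067 , -0.1524,  0.1297, -1.5   ]), np.float64(6.411056484389998e-06), array([ 0.5427, -0.119 ,  0.2284]))
60 (np.float64(2.6010989583749695), array([ 0.8087,  0.9341, -0.4807,  1.8605, -0.92  ,  0.6819, -1.5   ]), np.float64(6.864398188083376e-06), array([ 0.5742, -0.1411,  0.2284]))
70 (np.float64(2.5296522417876517), array([ 0.7398,  0.9799, -0.4273,  1.6305, -0.7058,  0.9073, -1.5   ]), np.float64(2.588517764934295e-06), array([ 0.609 , -0.1573,  0.2284]))
```

```bash
python3 - <<'E'
from ik import *
rng=np.random.default_rng(1)
down=np.array([.4,.6,-.2,1.8,-.3,.7,-.3])
for a in(50,55,60,65):
 for tl in(48,52):
  S=[]
  for k in range(10):
    seed=down+rng.normal(0,.4,7)*(k>0)
    q,e,T,d=solve(np.radians(a),np.radians(tl),.11,seed,down)
    S.append((e<.003,np.minimum(q-lo,hi-q)[:6].min(),q))
  S=[s for s in S if s[0]]
  if S:
    m,q=max(S,key=lambda s:s[1])[1:];print(a,tl,round(m,3),q,fk(q,P)[0]);print(fk(q,P)[1].as_matrix()[:,1])
E
```

```text
50 48 0.037 [ 0.9759  1.0022 -0.9235  2.0514 -0.5431  0.1566 -0.3   ] [ 0.5555 -0.1037  0.2367]
[ 0.413  -0.8178 -0.4009]
50 52 0.001 [ 1.0486  1.1    -0.9922  2.0682 -0.4862  0.121  -0.3   ] [ 0.5477 -0.113   0.2222]
[ 0.4153 -0.7966 -0.4394]
55 48 0.0 [ 0.8383  0.9089 -0.6269  1.9595 -0.9199  0.4478 -0.3   ] [ 0.5694 -0.1144  0.2367]
[ 0.1307 -0.7734 -0.6203]
55 52 0.0 [ 0.9219  0.991  -0.706   1.9703 -0.92    0.4232 -0.3   ] [ 0.5625 -0.1243  0.2222]
[ 0.0941 -0.7208 -0.6867]
60 48 0.029 [ 0.7435  0.8895 -0.4619  1.8583 -0.8914  0.6415 -0.3   ] [ 0.5842 -0.1238  0.2367]
[ 0.1865 -0.7578 -0.6253]
60 52 0.0 [ 0.8068  0.9502 -0.5029  1.8632 -0.92    0.652  -0.3   ] [ 0.5781 -0.1343  0.2222]
[ 0.1314 -0.7048 -0.6972]
65 48 0.144 [ 0.7141  0.9104 -0.4319  1.7528 -0.7757  0.7518 -0.3   ] [ 0.5997 -0.1319  0.2367]
[ 0.3129 -0.7388 -0.5968]
65 52 0.099 [ 0.7578  0.9617 -0.4417  1.7517 -0.821   0.7824 -0.3   ] [ 0.5946 -0.1428  0.2222]
[ 0.2496 -0.6964 -0.6728]
```

Emit:
play_rows(translation=[[0,0,0],[0,0,0],[0,0,0],[0,0,0],[0,0,0],[0,0,0],[0,0,0],[0.017,0.021,0],[0.017,0.021,0],[0.017,0.021,0.02],[0.016,0.021,0.02],[0,0,0.01],[0,0,0]], delta_rot=[[0,-5.8,0],[0,-5.8,0],[0,-5.8,0],[0,-5.8,0],[0,-5.8,0],[0,-5.7,0],[0,0,0],[0,0,0],[0,0,0],[0,0,0],[0,0,0],[0,0,0],[0,0,0]], grip=[-1,-1,-1,-1,-1,-1,-1,-1,-1,-1,-1,-1,-1])

```text
clock: 22.92
tool_pos: [0.5913, -0.1457, 0.3367]
eef_rot: [1.0, -0.0, 0.027, 0.006]
contact_force: [-0.0, 1.0, -1.3]
opening: 0.328
finger_force: 35.0
```

```bash
python3 - <<'E'
from ik import *
s=r.get_state();print(s['clock'],s['tool_pos'],s['q'],s['finger_force']);M0=R.from_quat(s['eef_rot']);print(M0.as_matrix())
q=s['q'];T=np.array(s['tool_pos']);w=np.array([.891,.454,0])
def go(T,M,q):
    f=lambda x:np.r_[fk(x,P)[0]-T,.3*(fk(x,P)[1].inv()*M).as_rotvec(),.0005*(x-q)]
    o=least_squares(f,np.clip(q,lo+.001,hi-.001),bounds=(lo,hi));return o.x,np.abs(o.fun[:6]).max()
for t in range(10,51,10):
    q,e=go(T,M0*R.from_rotvec(np.radians(t)*w),q);print(t,q,round(e,4))
q,e=go([.5854,-.1445,.2392],M0*R.from_rotvec(np.radians(50)*w),q);print(q,e)
E
```

```text
22.925 [ 0.5913 -0.1457  0.3367] [ 0.592   0.7014 -0.7781  1.6026  0.5773  1.0196 -1.9264] 34.96413372689858
[[ 0.9986 -0.0012  0.0534]
 [-0.0006 -0.9999 -0.0114]
 [ 0.0534  0.0113 -0.9985]]
10 [ 0.7159  0.7344 -0.8803  1.6572  0.5055  0.895  -1.8532] 0.0
20 [ 0.8406  0.7897 -0.9966  1.6844  0.4361  0.815  -1.7673] 0.0
30 [ 0.9507  0.8709 -1.1129  1.7082  0.3792  0.7507 -1.6865] 0.0
40 [ 1.0406  0.9744 -1.2224  1.7279  0.3342  0.7006 -1.6114] 0.0
50 [ 1.109   1.0952 -1.3224  1.7427  0.2983  0.6638 -1.5402] 0.0
[ 1.086   1.2141 -1.2182  1.8115  0.3857  0.5232 -1.4953] 2.1607098456226243e-07
```

Emit:
play_rows(translation=[[0,0,0],[0,0,0],[0,0,0],[0,0,0],[0,0,0],[0,0,0],[0,0,0],[0,0,0],[0,0,0],[0,0,0],[0,0,0],[0,0,0]], delta_rot=[[4.5,2.3,0],[4.5,2.3,0],[4.5,2.3,0],[4.5,2.3,0],[4.5,2.3,0],[4.5,2.3,0],[4.5,2.3,0],[4.5,2.3,0],[4.5,2.3,0],[4.5,2.3,0],[0,0,0],[0,0,0]], grip=[-1,-1,-1,-1,-1,-1,-1,-1,-1,-1,-1,-1])

```text
clock: 24.42
tool_pos: [0.5925, -0.1461, 0.3387]
eef_rot: [0.901, 0.012, 0.22, -0.373]
contact_force: [-0.4, 0.0, -1.8]
opening: 0.331
finger_force: 35.0
```

```bash
cat > chk.py <<'E'
from h import *
np.set_printoptions(suppress=True,precision=4)
s=r.get_state();M=R.from_quat(s['eef_rot']).as_matrix();T=np.array(s['tool_pos']);print(s['clock'],T,s['q'],s['finger_force']);print(M)
d=M[:,2];lock=np.array([.6845,.05,.056]);print('tilt',np.degrees(np.arccos(-d[2])),'az',np.degrees(np.arctan2(d[1],d[0])))
L=T+.16*d;v=lock-L;print('lamp',L,'ahead',v@d,'miss',np.linalg.norm(v-d*(v@d)))
print('shift in tool axes for b=.125',M.T@(lock-.285*d-T))
c,n=np.cos(.12),np.sin(.12);print('lamp unit x',c*(L[0]-.6555)+n*(L[1]-.154))
E
python3 chk.py
```

```text
24.425 [ 0.5925 -0.1461  0.3387] [ 1.1269  1.0549 -1.3143  1.7135  0.2498  0.6536 -1.4777] 34.963431833311915
[[ 0.9031  0.1853  0.3873]
 [-0.1428 -0.7211  0.6779]
 [ 0.4049 -0.6675 -0.6248]]
tilt 51.32975856173364 az 60.25855733339581
lamp [ 0.6545 -0.0376  0.2387] ahead 0.1851789368366681 miss 0.08758968837861054
shift in tool axes for b=.125 [-0.0594  0.0644  0.0602]
lamp unit x -0.023938668816306397
```

Emit:
play_rows(translation=[[-0.0075,0.008,0.0075],[-0.0075,0.008,0.0075],[-0.0075,0.008,0.0075],[-0.0075,0.008,0.0075],[-0.0075,0.008,0.0075],[-0.0075,0.008,0.0075],[-0.0075,0.008,0.0075],[-0.007,0.008,0.0075],[0,0,0],[0,0,0],[0,0,0]], delta_rot=[[0,0,0],[0,0,0],[0,0,0],[0,0,0],[0,0,0],[0,0,0],[0,0,0],[0,0,0],[0,0,0],[0,0,0],[0,0,0]], grip=[-1,-1,-1,-1,-1,-1,-1,-1,-1,-1,-1])

```text
clock: 25.8
tool_pos: [0.5742, -0.1437, 0.2341]
eef_rot: [0.901, 0.011, 0.22, -0.374]
contact_force: [-1.0, 0.3, -1.0]
opening: 0.333
finger_force: 35.0
```

```bash
python3 chk.py; python3 - <<'E'
from h import *
r.snapshot('scene')
a=r.snapshot('scene');cv2.imwrite('pics/a9.png',a);b=r.snapshot('side');cv2.imwrite('pics/b9.png',b)
for t in('torch','tray','chock','tread_gauge','wax_tin'):print(t,[(np.round(d['point'],3).tolist(),round(d['confidence'],2)) for d in r.look_for('scene',t)][:2])
A=cv2.resize(a[90:290,130:380],(400,320));B=cv2.resize(b[90:290,130:380],(400,320));cv2.imwrite('pics/z.png',np.hstack([A,B]))
E
```

```text
25.8 [ 0.5742 -0.1437  0.2341] [ 1.1187  1.179  -1.2129  1.8234  0.3421  0.4831 -1.4309] 34.963309307349846
[[ 0.9026  0.1847  0.3888]
 [-0.1448 -0.7203  0.6784]
 [ 0.4053 -0.6687 -0.6234]]
tilt 51.43745686288784 az 60.184446983034945
lamp [ 0.6364 -0.0352  0.1344] ahead 0.1253658684771925 miss 0.0007198885105760086
shift in tool axes for b=.125 [-0.0007 -0.0001  0.0004]
lamp unit x -0.0415934742653568
torch [([0.623, -0.071, 0.176], 0.93)]
tray [([0.624, -0.071, 0.177], 0.7)]
chock [([0.797, -0.144, 0.029], 0.83)]
tread_gauge [([0.542, -0.143, 0.012], 0.73)]
wax_tin [([0.422, -0.146, 0.032], 0.53)]
```

View pics/z.png

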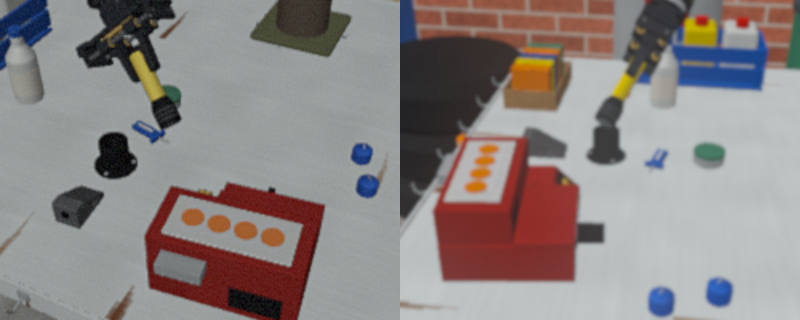

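```bash
python3 - <<'E'
from h import *
s=r.get_state();T=np.array(s['tool_pos']);d=R.from_quat(s['eef_rot']).as_matrix()[:,2]
for c in('scene','side'):
    r.snapshot(c);m=r.silhouettes(c,'torch')[0]['pixels'];ys,xs=np.nonzero(m)
    a=uv(c,T+.06*d);b=uv(c,T+.16*d);t=(b-a)/np.linalg.norm(b-a);X=np.c_[xs,ys]-b;al=X@t;pe=X@[-t[1],t[0]]
    print(c,m.sum(),'len',np.linalg.norm(b-a),'along',al.min(),al.max())
    for lo in np.linspace(al.min(),al.max(),6)[:-1]:
        k=(al>=lo)&(al<lo+(np.ptp(al))/5);print(round(lo,1),pe[k].mean().round(2),end=' | ')
    print()
E
```

```text
Traceback (most recent call last):
IndexError: list index out of range
```

```bash
python3 - <<'E'
from h import *
s=r.get_state();T=np.array(s['tool_pos']);d=R.from_quat(s['eef_rot']).as_matrix()[:,2]
for c in('scene','side'):
  for k in range(3):
    r.snapshot(c);l=r.silhouettes(c,'torch')
    if l: break
  if not l: print(c,'none');continue
  ys,xs=np.nonzero(l[0]['pixels'])
  a=uv(c,T+.06*d);b=uv(c,T+.16*d);t=(b-a)/np.linalg.norm(b-a);X=np.c_[xs,ys]-b;al=X@t;pe=X@[-t[1],t[0]]
  print(c,len(xs),l[0]['confidence'],'len',np.linalg.norm(b-a),'along',al.min(),al.max())
  for lo in np.linspace(al.min(),al.max(),6)[:-1]:
        k=(al>=lo)&(al<lo+(np.ptp(al))/5);print(round(lo,1),pe[k].mean().round(2),end=' | ')
  print()
E
```

```text
scene 601 0.96 len 35.867347592682364 along -54.377279915016715 0.6377862128824637
-54.4 1.08 | -43.4 1.16 | -32.4 0.22 | -21.4 -0.05 | -10.4 0.32 | 
side 433 0.92 len 32.29277760762016 along -46.615893053947886 2.012773699450517
-46.6 -4.24 | -36.9 -0.69 | -27.2 -0.25 | -17.4 -0.22 | -7.7 -0.27 |
```

```bash
python3 -c "
from plant import r
print(r.get_state()['qd'].round(3));print(r.finish_job())"
```

```text
[ 0.001 -0.001 -0.001 -0.001  0.     0.    -0.   ]
the job is handed in; nothing more can be done
None
```

The job is handed in, though no verdict came back: by my measurements the tray is fully home (about 64 mm in) with its capsules, and the torch is held still, tilted about 51° off upright, its lamp aimed at the lock from about 12.5 cm and about 4 cm in front of the unit's face.

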